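# Show which tower lacks its roof and which spare fits

### The arm

A 7-joint arm with a two-finger parallel gripper is mounted at the origin on the work surface. World frame = base frame: x ahead of the robot, y to its left, z up, the work surface at z = 0. Lengths are in m, angles in rad, forces in N, time in s.
With the tool pointing down it reaches from about 0.4 to 0.875 m from the base axis. Payload 19.3 kg.
Tool frame: the origin (TCP) lies at the very end of the fingers, on their centre line; the grasp point (between the pads) lies 19 mm behind it; z points along the fingers, y is the direction in which the jaws open and shut (so a half turn about z gives the same grasp; the last joint's range is limited). The gripper opens to 85 mm and grips with 20 to 120 N. Pads are 22 mm wide; open, the fingers measure 114 mm over their backs; the gripper's body (76 mm by 85 mm) begins 54 mm behind the grasp point. The pads swing forward as they close: fully open they stand 13 mm farther back than shut.
Start: joints at [1.102, 0.521, -0.036, 1.599, 0.021, 1.021, -0.113], TCP at [0.243, -0.576, 0.231] pointing down, gripper open.
Joint ranges: [-2.91, 2.91], [-0.3, 2.13], [-1.5, 1.42], [0.17, 2.43], [-1.26, 4.41], [0.16, 1.93], [-2.52, 2.52]. Speed limits (rad/s): [1.89, 1.89, 2.39, 2.39, 3.01, 3.01, 3.01].

### API

Orientations are given as a unit quaternion [x, y, z, w].
In Python, from workcell import manip, camera, workorder gives the robot as it stands. The module is installed in compiled form; this text tells all that it offers.
- The arm moves only by the tool play_rows, never from a script. Its argument "moves" is a list of rows, each an object with "delta_pos": the shift along the tool's x, y, z scaled (see below), a list of three; "rot": the turn, a rotation vector about the tool's x, y, z scaled (see below), a list of three; "fingers": the opening, from 0 (shut) to 1 (fully open). In form: [{"delta_pos": [dx, dy, dz], "rot": [ax, ay, az], "fingers": fingers}, ...]. A call has 1 to 5 rows; each row shifts and turns the commanded pose from where the row before left it, along the tool's axes as they then stand; what a row does not reach is not made up. The controller multiplies each number of a shift by 0.04 m and each number of a turn by 0.15 rad. A row lasts 1/8 s, in which the tool goes at most 62.5 mm and 10.7 degrees, less where a joint would pass 70% of its speed; a pose out of reach is approached as far as the arm can. A call with a number of a shift or a turn outside -1 to 1 is refused whole. A call with a gripper value outside its range is refused whole. The fingers move at their own pace and stop on an object; the grip force is fixed at half the most. Time passes only in rows, so rows that do not move let the fingers close. It gives the time, the measured TCP pose, the force and the opening at its end, in the units of the state.
- manip.state(): the state, without advancing time (a new reading comes with each control period).
- camera(name): name is "side" or "top" or "wrist"; returns a dict with "img" (384x512x3 uint8, blue, green, red), "fx", "fy", "cx", "cy" (pixels), "dist" ([k1, k2, p1, p2, k3] as OpenCV has them; the pictures are not rectified), "R" (3x3) and "t" (3): a world point X has camera coordinates R X + t. Camera axes: x right, y down, z forward; pixel columns grow to the right and rows downward; lengths in m; the calibration is good to about 2 mm. A picture is of the moment at which its call begins. There is no depth.
- workorder.sign_off(): hands the job in, once; it reports no verdict.
The state is a dict: "t": time; "joint_pos": joint angles; "qvel": joint speeds; "effort": joint torques, N m; "tcp_pos": TCP position; "eef_rot": TCP orientation; "ft_force": force on the tool from outside, world axes, zero at the start; "moment": the same for the moment, N m; "opening": opening from 0.0 (shut) to 1.0 (fully open).
Only numpy, scipy, OpenCV 4.12 (cv2) and the standard library are available. Lean on these libraries where they do the work, as an engineer would, in place of code of your own. Each camera call takes 0.05 s, during which the arm holds its last target.

### The job

The modeller has to glue the last roof on the model castle. First show which of the four corner towers still has no cone roof: hold the fingertips straight above the middle of its top, about 2 cm clear of it, and stay there for two full seconds. Then go up and over and point in the same way at the one spare roof in the parts tray that is the same as the roofs already on the other three towers, and finish while still pointing at it; touch nothing and move nothing, and do not point at any other tower or roof on the way.

Things in the scene. Friction and masses are not known exactly. Their poses are not given: they have to be found in the camera images.
- bare_tower_top (a point): Middle of the top of the corner tower WITHOUT a roof (to point at first). Fixed round grey tower, 98 mm tall, 46 mm wide collar at its flat top, with a 12 mm wide, 6 mm high stub in the middle; this point is the top of the stub, 127 mm above the table. Site z is up. It may be at any corner of the castle.
- tower_a_top (a point): Top of the first corner tower that already has its roof: the tip of its cone. Fixed; tower 98 mm tall with a 46 mm wide collar, then a cone roof 46 mm wide and 60 mm tall; the tip is 181 mm above the table.
- tower_b_top (a point): Top of the second corner tower that already has its roof: the tip of its cone. Fixed; tower 98 mm tall with a 46 mm wide collar, then a cone roof 46 mm wide and 60 mm tall; the tip is 181 mm above the table.
- tower_c_top (a point): Top of the third corner tower that already has its roof: the tip of its cone. Fixed; tower 98 mm tall with a 46 mm wide collar, then a cone roof 46 mm wide and 60 mm tall; the tip is 181 mm above the table.
- castle: Grey model castle fixed on a round plaster ground 250 mm wide and 20 mm thick, with small lumps of rock around its edge; origin under its centre, 3 mm above the table (on a 3 mm cutting mat). Four corner towers at x, y = +-70 mm in its frame; walls between them 75 mm high with battlements to 81 mm, keep in the middle up to 134 mm above the origin. Lies left or right of the robot's centre line, the parts tray on the other side.
- roof_medium_tip (a point): Tip of the spare roof that matches (to point at second): grey cone 46 mm wide and 60 mm tall, 30 g, in the spare-parts tray (loose, standing upright on its flat base); tip about 68 mm above the table. It may be any of the three places in the row.
- roof_narrow_tip (a point): Tip of a spare roof that is too slim: grey cone 26 mm wide, 60 mm tall, in the spare-parts tray (loose, standing upright on its flat base).
- roof_broad_tip (a point): Tip of a spare roof that is too wide and flat: grey cone 66 mm wide, 36 mm tall, in the spare-parts tray (loose, standing upright on its flat base).
- roof_medium: The matching spare roof; origin at the centre of its underside, z up to its tip.
- roof_narrow: The slim spare roof; origin at the centre of its underside.
- roof_broad: The broad spare roof; origin at the centre of its underside.
- parts_tray: Plywood tray, fixed, 170 x 270 mm, rim 15 mm high, floor 5 mm thick; origin under its centre. The three spare roofs stand in a row along its y axis, about 80 mm apart, on its +x half.
- spare_arch: Loose grey arch 14 x 44 x 40 mm in the tray; origin under its centre. Leave alone.
- spare_wall: Loose grey wall piece 14 x 55 x 30 mm in the tray; origin under its centre. Leave alone.
- glue_bottle: White glue bottle, 36 mm wide, 85 mm tall, upright; origin under its centre. Leave alone.
- paint_jar: Small clear jar, 42 mm wide, 45 mm tall, upright; origin under its centre. Leave alone.
- spatula: Spatula 180 mm long lying flat along x. Leave alone.
- brush: Brush 170 mm long lying flat along x. Leave alone.

How it is judged:
On the way, in this order (a step that is already met when the one before it is completed fails the run):
1. the fingertips dwell just above the top of the tower without a roof (horizontal distance between the grasp point and bare_tower_top below 0.02 m and z of the grasp point in the frame of bare_tower_top between 0.015 and 0.07 m), for 1.5 s.
2. the fingertips dwell just above the tip of the matching spare roof (horizontal distance between the grasp point and roof_medium_tip below 0.02 m and z of the grasp point in the frame of roof_medium_tip between 0.015 and 0.07 m), for 1 s.
At the end, for the whole second after the job is handed in: The grasp point is still within 20 mm sideways of the matching roof's tip and 15 to 70 mm above it (the fingertips reach some 20 mm lower); the matching roof is at rest and every loose thing is within 6 mm of where it began (all of step 2 and distance of each of roof_medium, roof_narrow, roof_broad, spare_arch, spare_wall, glue_bottle, paint_jar, spatula, brush from where it was at the start of the episode below 0.006 m and linear speed of roof_medium below 0.02 m/s); the robot touches nothing.
It fails at once if the robot touches something (contact force between any of the fingers, the arm and anything else above 0.3 N).
It fails at once if the fingertips point at a wrong tower or a wrong spare roof (within 20 mm of it sideways, with the grasp point less than 70 mm above its tip) ((horizontal distance between the grasp point and tower_a_top below 0.02 m and z of the grasp point in the frame of tower_a_top between 0.015 and 0.07 m) or (horizontal distance between the grasp point and tower_b_top below 0.02 m and z of the grasp point in the frame of tower_b_top between 0.015 and 0.07 m) or (horizontal distance between the grasp point and tower_c_top below 0.02 m and z of the grasp point in the frame of tower_c_top between 0.015 and 0.07 m) or (horizontal distance between the grasp point and roof_narrow_tip below 0.02 m and z of the grasp point in the frame of roof_narrow_tip between 0.015 and 0.07 m) or (horizontal distance between the grasp point and roof_broad_tip below 0.02 m and z of the grasp point in the frame of roof_broad_tip between 0.015 and 0.07 m)).
It fails at once if a loose thing is shifted or lifted (distance of any of roof_medium, roof_narrow, roof_broad, spare_arch, spare_wall, glue_bottle, paint_jar, spatula, brush from where it was at the start of the episode above 0.006 m).
It also fails if it takes over 45 s, if anything falls off the work surface, if the arm or the gripper's body presses on something with over 40 N, if the wrist force passes 120 N, or if a joint passes its speed limit or range.

## Working session

There is one attempt and no reset: what is moved stays moved. The work goes in short steps, Python scripts to look and compute and a tool call to move; the robot and the scene stay as the last step left them, time stands still between calls to the robot, and variables do not carry over. Pictures are saved under pics/ and viewed, and the job is handed in when it is done.

Besides the shell and the picture viewer there is one more tool, called as name(argument=value, ...) on one line, values as JSON. play_rows: Moves the arm, as the interface text tells. Its arguments: {"type":"object","properties":{"moves":{"type":"array"}},"required":["moves"]}

```bash
mkdir -p pics; python3 - <<'E'
from workcell import manip, camera, workorder
import cv2,pickle
s=manip.state(); print(s)
d={}
for n in ("side","top","wrist"):
    c=camera(n); d[n]=c; cv2.imwrite(f"pics/{n}0.png",c["img"]); print(n,c["fx"],c["cx"],c["cy"],c["dist"],c["R"],c["t"])
pickle.dump(d,open("cam0.pkl","wb"))
E
```

```text
{'t': 0.0, 'joint_pos': array([ 1.10180703,  0.52203466, -0.03631371,  1.59996176,  0.02116713,
        1.02109789, -0.11280817]), 'qvel': array([-1.69520680e-03, -8.65327395e-04,  1.13533231e-03, -5.59305731e-05,
        1.08788752e-03,  1.64402521e-05,  6.09988393e-04]), 'effort': array([ 3.87241471e-04, -9.27129936e+01,  1.97998300e+00, -3.69930625e+01,
        1.77989923e-02,  8.24909192e-03, -5.30180409e-05]), 'tcp_pos': array([ 0.24253472, -0.57567805,  0.23072957]), 'eef_rot': array([ 9.80191267e-01,  1.98052434e-01, -1.38759004e-04, -5.41545597e-04]), 'ft_force': array([-0.35883657, -0.28511347, -0.54655659]), 'moment': array([-0.00400963, -0.02088094,  0.03012305]), 'opening': 1.001785031481083}
side 492.28521230405414 252.70558538357372 188.54858945666888 [-0.07711138  0.          0.          0.          0.        ] [[ 0.99599772 -0.08573836 -0.02524824]
 [-0.06838433 -0.54911556 -0.83294399]
 [ 0.05755105  0.83133689 -0.55278101]] [-0.55369968  0.13574492  1.43478792]
top 431.9940486891159 258.7596186652956 208.5723595077129 [-0.12134317  0.          0.          0.          0.        ] [[-0.0234806  -0.99940181 -0.02539073]
 [-0.98816741  0.02705231 -0.15097466]
 [ 0.15157123  0.02154532 -0.9882115 ]] [0.02830027 0.58932465 1.22097748]
wrist 270.661231898729 264.25639518253547 191.39319124595545 [-0.05044445  0.          0.          0.          0.        ] [[ 3.88226646e-01 -9.21563775e-01 -5.28325417e-04]
 [-8.75233629e-01 -3.68888538e-01  3.12869527e-01]
 [-2.88524116e-01 -1.21001879e-01 -9.49795967e-01]] [-0.62542272 -0.03975541  0.37950062]
```

View pics/side0.png

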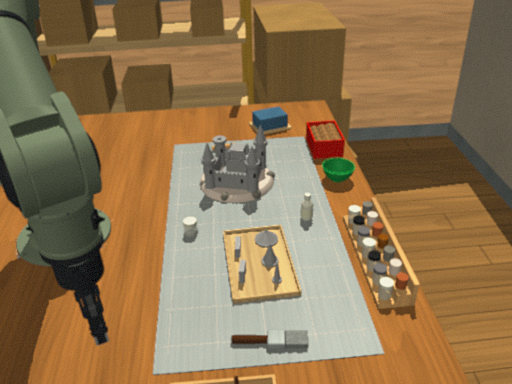

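View pics/top0.png

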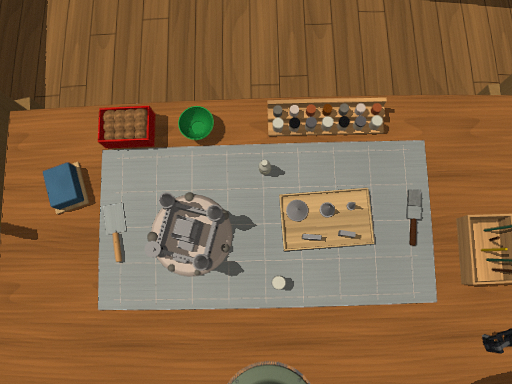

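View pics/wrist0.png

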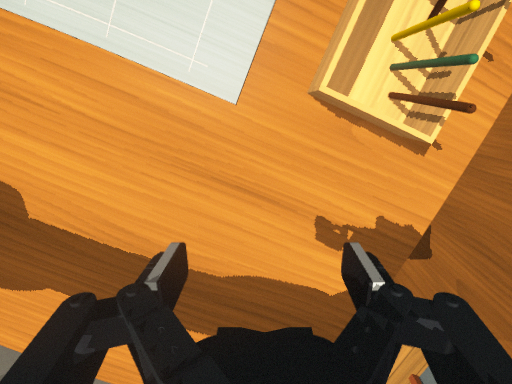

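The side view shows the castle around (237,170) and the tray around (262,262). In the top view they are at about (192,235) and (328,220). I'll zoom in on both.

```bash
python3 - <<'E'
import cv2,pickle
d=pickle.load(open("cam0.pkl","rb"))
def crop(n,x0,y0,w,h,f,o):
    cv2.imwrite(o,cv2.resize(d[n]["img"][y0:y0+h,x0:x0+w],None,fx=f,fy=f,interpolation=cv2.INTER_CUBIC))
crop("top",140,180,110,100,6,"pics/tc.png")
crop("side",190,120,95,90,6,"pics/sc.png")
crop("top",275,180,110,80,6,"pics/tt.png")
crop("side",215,220,95,85,6,"pics/st.png")
E
```

```text
(no output)
```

View pics/tc.png

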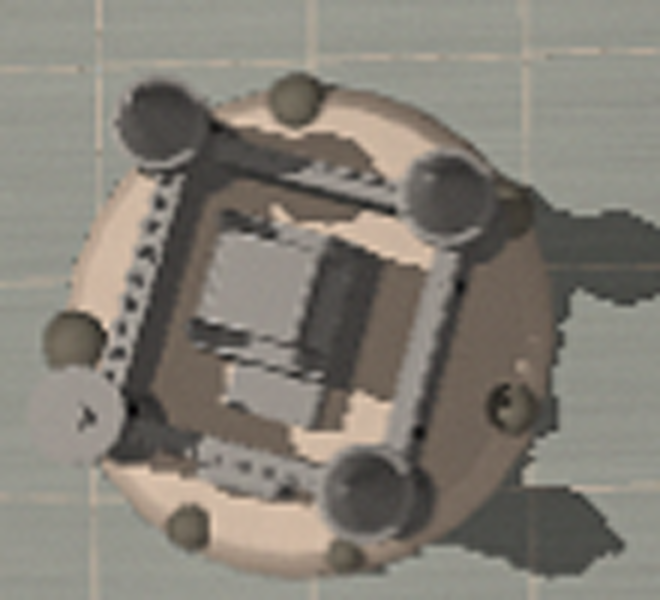

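View pics/sc.png

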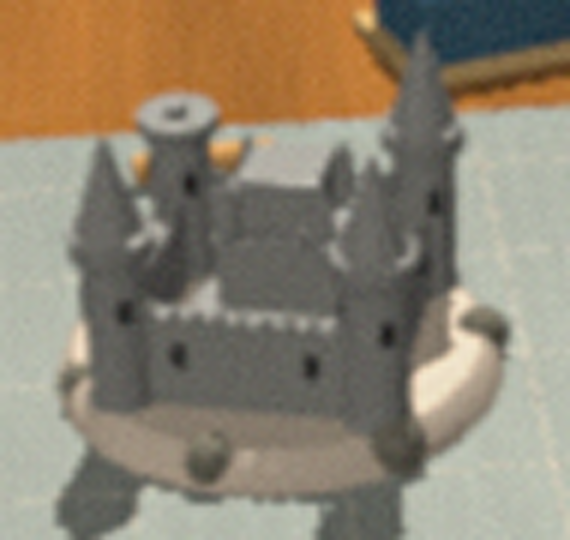

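View pics/tt.png

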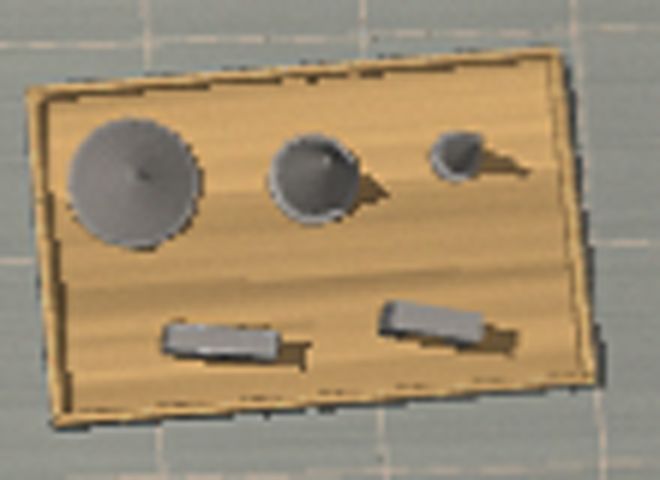

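View pics/st.png

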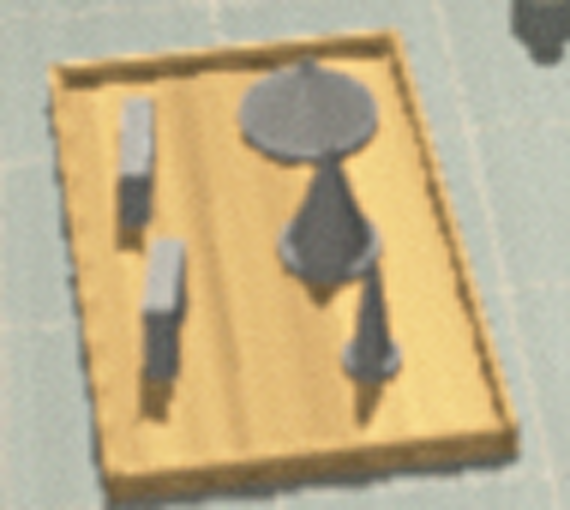

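In the top crop, the tower at lower left (crop 76,415) is flat-topped with a stub. The other three have cones. The side view agrees: its bare tower is at crop (178,113). In the tray the medium roof is the middle one, with the broad one on the left and the slim one on the right. Next I'll triangulate.

```bash
cat > h.py <<'E'
import cv2,pickle,numpy as np
def ray(c,p):
    K=np.array([[c["fx"],0,c["cx"]],[0,c["fy"],c["cy"]],[0,0,1]])
    u=cv2.undistortPoints(np.array([[p]],float),K,np.array(c["dist"]))[0,0]
    R=np.array(c["R"]);t=np.array(c["t"])
    return -R.T@t, R.T@np.array([u[0],u[1],1])
def plane(c,p,z):
    o,d=ray(c,p); return o+d*(z-o[2])/d[2]
def tri(c1,p1,c2,p2):
    o1,d1=ray(c1,p1);o2,d2=ray(c2,p2)
    s=np.linalg.lstsq(np.c_[d1,-d2],o2-o1,rcond=None)[0]
    a=o1+s[0]*d1;b=o2+s[1]*d2
    return (a+b)/2,np.linalg.norm(a-b)
def proj(c,X):
    K=np.array([[c["fx"],0,c["cx"]],[0,c["fy"],c["cy"]],[0,0,1]])
    return cv2.projectPoints(np.array([X],float),cv2.Rodrigues(np.array(c["R"]))[0],np.array(c["t"]),K,np.array(c["dist"]))[0].ravel()
E
python3 - <<'E'
from h import *
np.set_printoptions(precision=4,suppress=True)
d=pickle.load(open("cam0.pkl","rb"));T,S=d["top"],d["side"]
f=lambda x,y,x0,y0:((x+.5)/6-.5+x0,(y+.5)/6-.5+y0)
tc=lambda x,y:f(x,y,140,180); sc=lambda x,y:f(x,y,190,120); tt=lambda x,y:f(x,y,275,180); st=lambda x,y:f(x,y,215,220)
print("bare top collar",plane(T,tc(76,415),.121), "side",plane(S,sc(178,113),.121), tri(T,tc(76,415),S,sc(178,113)))
for n,p in dict(A=(162,122),B=(449,197),C=(368,492)).items(): print(n,plane(T,tc(*p),.123))
for n,p in dict(A=(422,38),B=(374,165),C=(103,145)).items(): print(n,"tip side",plane(S,sc(*p),.181))
print("medium base",plane(T,tt(315,180),.009),"tip top",plane(T,tt(326,158),.068),"tip side",plane(S,st(328,152),.068),tri(T,tt(326,158),S,st(328,152)))
print("broad base",plane(T,tt(135,183),.009),"tip",plane(T,tt(140,172),.044)," narrow",plane(T,tt(457,157),.009))
for n,p in dict(tl=(35,92),tr=(560,52),bl=(60,425),br=(595,380)).items(): print(n,plane(T,tt(*p),.018))
print("glue",plane(T,(265,165),.085), "jar",plane(T,(279,283),.04),"ring", plane(T,tc(310,330),.023))
# mask refine
m=cv2.inRange(T["img"],(0,0,0),(255,255,255))
E
```

```text
bare top collar [0.4743 0.3077 0.121 ] side [0.4728 0.312  0.121 ] (array([0.4735, 0.3069, 0.1237]), np.float64(0.0012867894806783907))
A [0.6093 0.268  0.123 ]
B [0.5705 0.134  0.123 ]
C [0.4365 0.1722 0.123 ]
A tip side [0.6069 0.2662 0.181 ]
B tip side [0.5692 0.128  0.181 ]
C tip side [0.4343 0.1673 0.181 ]
medium base [ 0.5867 -0.1916  0.009 ] tip top [ 0.5885 -0.1892  0.068 ] tip side [ 0.5839 -0.1937  0.068 ] (array([ 0.5866, -0.1896,  0.0649]), np.float64(0.004716665458287859))
broad base [ 0.5876 -0.1011  0.009 ] tip [ 0.5878 -0.1014  0.044 ]  narrow [ 0.5964 -0.2638  0.009 ]
tl [ 0.6337 -0.0522  0.018 ]
tr [ 0.6471 -0.3173  0.018 ]
bl [ 0.4671 -0.0594  0.018 ]
br [ 0.4816 -0.3248  0.018 ]
glue [ 0.7103 -0.0085  0.085 ] jar [ 0.3727 -0.0397  0.04  ] ring [0.5204 0.2166 0.023 ]
```

The geometry holds up. Neighbouring towers are 139.5 mm apart, and completing the square from the other three gives (0.475,0.306) against the measured (0.474,0.308). The medium tip is near (0.587,-0.191). The stub should be at z 0.127, so the TCP goes to about z 0.148 there and about 0.09 over the roof. First I'll rise and shut the fingers.

play_rows(moves=[{"delta_pos":[0,0,-0.6],"rot":[0,0,0],"fingers":0},{"delta_pos":[0,0,-0.8],"rot":[0,0,0],"fingers":0},{"delta_pos":[0.4,-0.35,-0.6],"rot":[0,0,0],"fingers":0},{"delta_pos":[0.8,-0.7,-0.2],"rot":[0,0,0],"fingers":0},{"delta_pos":[0.8,-0.7,0],"rot":[0,0,0],"fingers":0}])

```text
t: 0.78
tcp_pos: [0.2897, -0.4794, 0.3197]
eef_rot: [0.98, 0.198, 0.0, 0.0]
ft_force: [0.3, -0.7, 0.4]
opening: -0.002
```

play_rows(moves=[{"delta_pos":[0.8,-0.7,0],"rot":[0,0,0],"fingers":0},{"delta_pos":[0.8,-0.7,0],"rot":[0,0,0],"fingers":0},{"delta_pos":[0.8,-0.7,0],"rot":[0,0,0],"fingers":0},{"delta_pos":[0.8,-0.7,0],"rot":[0,0,0],"fingers":0},{"delta_pos":[0.8,-0.7,0],"rot":[0,0,0],"fingers":0}])

```text
t: 1.4
tcp_pos: [0.3827, -0.2879, 0.3193]
eef_rot: [0.98, 0.198, -0.0, -0.0]
ft_force: [1.1, 0.4, -0.4]
opening: 0.001
```

play_rows(moves=[{"delta_pos":[0.8,-0.7,0],"rot":[0,0,0],"fingers":0},{"delta_pos":[0.8,-0.7,0],"rot":[0,0,0],"fingers":0},{"delta_pos":[0.8,-0.7,0],"rot":[0,0,0],"fingers":0},{"delta_pos":[0.8,-0.7,0],"rot":[0,0,0],"fingers":0},{"delta_pos":[0.8,-0.7,0],"rot":[0,0,0],"fingers":0}])

```text
t: 2.02
tcp_pos: [0.4758, -0.0968, 0.3193]
eef_rot: [0.98, 0.198, -0.0, 0.0]
ft_force: [0.2, -0.8, -0.8]
opening: 0.001
```

play_rows(moves=[{"delta_pos":[0.32,-0.78,0],"rot":[0,0,0],"fingers":0},{"delta_pos":[0.32,-0.78,0],"rot":[0,0,0],"fingers":0},{"delta_pos":[0.32,-0.78,0],"rot":[0,0,0],"fingers":0},{"delta_pos":[0.32,-0.78,0],"rot":[0,0,0],"fingers":0},{"delta_pos":[0.32,-0.78,0],"rot":[0,0,0],"fingers":0}])

```text
t: 2.65
tcp_pos: [0.4736, 0.0715, 0.3193]
eef_rot: [0.98, 0.198, -0.0, 0.0]
ft_force: [-0.0, -0.0, -0.5]
opening: 0.003
```

play_rows(moves=[{"delta_pos":[0.32,-0.78,0],"rot":[0,0,0],"fingers":0},{"delta_pos":[0.32,-0.78,0],"rot":[0,0,0],"fingers":0},{"delta_pos":[0.32,-0.78,0],"rot":[0,0,0],"fingers":0},{"delta_pos":[0.32,-0.78,0],"rot":[0,0,0],"fingers":0},{"delta_pos":[0.32,-0.78,0],"rot":[0,0,0],"fingers":0}])

```text
t: 3.28
tcp_pos: [0.472, 0.2401, 0.3192]
eef_rot: [0.98, 0.198, -0.0, 0.0]
ft_force: [-0.3, -0.9, 0.4]
opening: 0.001
```

play_rows(moves=[{"delta_pos":[0.32,-0.78,0],"rot":[0,0,0],"fingers":0},{"delta_pos":[0.32,-0.78,0],"rot":[0,0,0],"fingers":0},{"delta_pos":[0,0,0],"rot":[0,0,0],"fingers":0}])

```text
t: 3.65
tcp_pos: [0.4707, 0.3089, 0.3189]
eef_rot: [0.98, 0.2, -0.0, -0.0]
ft_force: [0.5, -0.8, -0.2]
opening: 0.002
```

```bash
python3 - <<'E'
from workcell import manip, camera
from h import *
import cv2,pickle
s=manip.state(); print(s["t"],s["tcp_pos"],s["joint_pos"],s["opening"])
d={n:camera(n) for n in("wrist","side")}
pickle.dump(d,open("cam1.pkl","wb"))
w=d["wrist"]["img"].copy();p=proj(d["wrist"],[.474,.308,.127]);print(p)
cv2.imwrite("pics/w1.png",w); cv2.imwrite("pics/s1.png",d["side"]["img"])
E
```

```text
3.65 [0.47067219 0.30889865 0.31885537] [-0.28913407  0.3801048  -0.53846318  1.63385672  0.20537733  1.18501349
 -2.04266039] 0.0019655084203032383
[265.36410693 167.4627263 ]
```

View pics/w1.png

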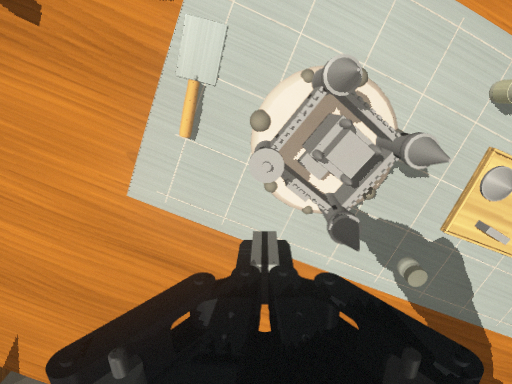

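View pics/s1.png

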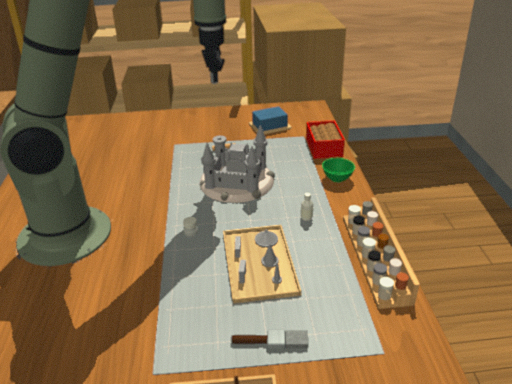

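The wrist view shows the bare tower's stub at about (266,166), and my estimate projects to (265.4,167.5), so they agree to about 1 mm. The side view shows everything undisturbed. I'll descend 170 mm.

play_rows(moves=[{"delta_pos":[0.06,0.05,0.7],"rot":[0,0,0],"fingers":0},{"delta_pos":[0,0,0.9],"rot":[0,0,0],"fingers":0},{"delta_pos":[0,0,0.9],"rot":[0,0,0],"fingers":0},{"delta_pos":[0,0,0.7],"rot":[0,0,0],"fingers":0},{"delta_pos":[0,0,0.5],"rot":[0,0,0],"fingers":0}])

```text
t: 4.38
tcp_pos: [0.4747, 0.3042, 0.1702]
eef_rot: [0.98, 0.197, -0.0, 0.0]
ft_force: [0.3, 1.4, 0.4]
opening: -0.003
```

play_rows(moves=[{"delta_pos":[0,0,0.3],"rot":[0,0,0],"fingers":0},{"delta_pos":[0,0,0.2],"rot":[0,0,0],"fingers":0},{"delta_pos":[0,0,0],"rot":[0,0,0],"fingers":0},{"delta_pos":[0,0,0],"rot":[0,0,0],"fingers":0}])

```text
t: 4.88
tcp_pos: [0.4748, 0.3058, 0.1519]
eef_rot: [0.98, 0.198, 0.0, -0.0]
ft_force: [0.6, 0.2, 0.3]
opening: -0.001
```

```bash
python3 - <<'E'
from workcell import manip, camera
from h import *
s=manip.state(); print(s["t"],s["tcp_pos"],s["ft_force"],s["joint_pos"])
c=camera("side"); cv2.imwrite("pics/s2.png",cv2.resize(c["img"][80:220,170:310],None,fx=4,fy=4,interpolation=cv2.INTER_CUBIC))
cv2.imwrite("pics/w2.png",camera("wrist")["img"])
E
```

```text
4.875 [0.47481556 0.30578976 0.15191031] [0.55801574 0.22960027 0.27258487] [-0.33380225  0.56134804 -0.47932363  1.8177438   0.3353688   0.84260851
 -2.14813452]
```

View pics/s2.png

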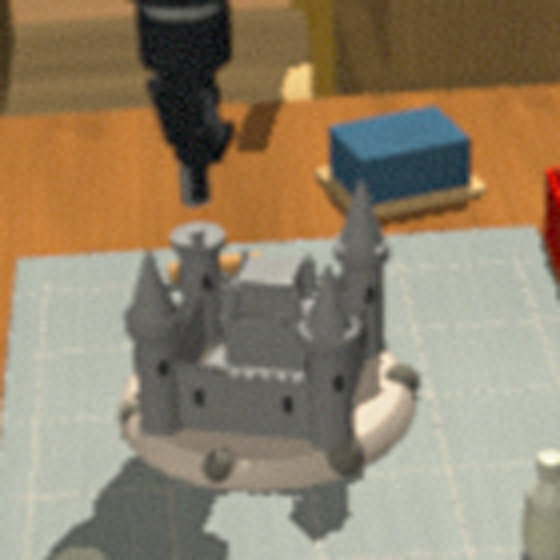

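View pics/w2.png

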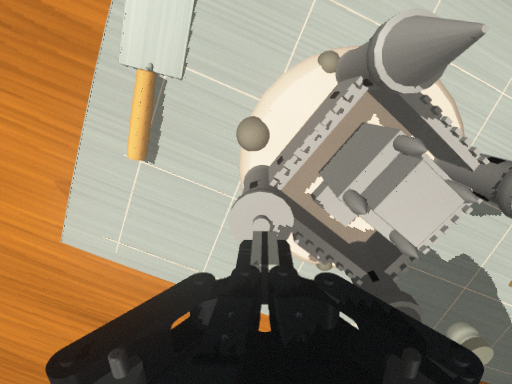

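Both views show the fingertips straight over the stub (side crop: tip about (195,200), stub about (203,238)), roughly 25 mm clear. I'll go down 4 mm and dwell.

play_rows(moves=[{"delta_pos":[0,-0.05,0.1],"rot":[0,0,0],"fingers":0},{"delta_pos":[0,0,0],"rot":[0,0,0],"fingers":0},{"delta_pos":[0,0,0],"rot":[0,0,0],"fingers":0},{"delta_pos":[0,0,0],"rot":[0,0,0],"fingers":0},{"delta_pos":[0,0,0],"rot":[0,0,0],"fingers":0}])

```text
t: 5.6
tcp_pos: [0.4738, 0.3075, 0.1474]
eef_rot: [0.98, 0.198, 0.0, -0.0]
ft_force: [0.1, 0.7, 0.0]
opening: -0.002
```

play_rows(moves=[{"delta_pos":[0,0,0],"rot":[0,0,0],"fingers":0},{"delta_pos":[0,0,0],"rot":[0,0,0],"fingers":0},{"delta_pos":[0,0,0],"rot":[0,0,0],"fingers":0},{"delta_pos":[0,0,0],"rot":[0,0,0],"fingers":0},{"delta_pos":[0,0,0],"rot":[0,0,0],"fingers":0}])

```text
t: 6.22
tcp_pos: [0.4738, 0.3075, 0.1473]
eef_rot: [0.98, 0.198, -0.0, -0.0]
ft_force: [-0.8, 0.6, -0.2]
opening: -0.005
```

play_rows(moves=[{"delta_pos":[0,0,0],"rot":[0,0,0],"fingers":0},{"delta_pos":[0,0,0],"rot":[0,0,0],"fingers":0},{"delta_pos":[0,0,0],"rot":[0,0,0],"fingers":0},{"delta_pos":[0,0,0],"rot":[0,0,0],"fingers":0},{"delta_pos":[0,0,0],"rot":[0,0,0],"fingers":0}])

```text
t: 6.85
tcp_pos: [0.4738, 0.3075, 0.1473]
eef_rot: [0.98, 0.198, -0.0, -0.0]
ft_force: [-0.3, -0.5, 0.3]
opening: -0.002
```

play_rows(moves=[{"delta_pos":[0,0,0],"rot":[0,0,0],"fingers":0},{"delta_pos":[0,0,0],"rot":[0,0,0],"fingers":0},{"delta_pos":[0,0,0],"rot":[0,0,0],"fingers":0},{"delta_pos":[0,0,0],"rot":[0,0,0],"fingers":0},{"delta_pos":[0,0,0],"rot":[0,0,0],"fingers":0}])

```text
t: 7.48
tcp_pos: [0.4738, 0.3075, 0.1473]
eef_rot: [0.98, 0.198, -0.0, -0.0]
ft_force: [0.6, 0.5, -0.6]
opening: -0.002
```

play_rows(moves=[{"delta_pos":[0,0,-0.5],"rot":[0,0,0],"fingers":0},{"delta_pos":[0,0,-0.9],"rot":[0,0,0],"fingers":0},{"delta_pos":[0,0,-0.9],"rot":[0,0,0],"fingers":0},{"delta_pos":[0,0,-0.9],"rot":[0,0,0],"fingers":0},{"delta_pos":[0,0,-0.9],"rot":[0,0,0],"fingers":0}])

```text
t: 8.1
tcp_pos: [0.4736, 0.3074, 0.3126]
eef_rot: [0.98, 0.198, 0.0, -0.0]
ft_force: [0.4, -0.5, -0.0]
opening: 0.001
```

play_rows(moves=[{"delta_pos":[-0.16,0.9,-0.1],"rot":[0,0,0],"fingers":0},{"delta_pos":[-0.16,0.9,0],"rot":[0,0,0],"fingers":0},{"delta_pos":[-0.16,0.9,0],"rot":[0,0,0],"fingers":0},{"delta_pos":[-0.16,0.9,0],"rot":[0,0,0],"fingers":0},{"delta_pos":[-0.16,0.9,0],"rot":[0,0,0],"fingers":0}])

```text
t: 8.72
tcp_pos: [0.5143, 0.1279, 0.3154]
eef_rot: [0.98, 0.198, 0.0, 0.0]
ft_force: [-0.4, 0.0, -0.3]
opening: -0.003
```

play_rows(moves=[{"delta_pos":[-0.16,0.9,0],"rot":[0,0,0],"fingers":0},{"delta_pos":[-0.16,0.9,0],"rot":[0,0,0],"fingers":0},{"delta_pos":[-0.16,0.9,0],"rot":[0,0,0],"fingers":0},{"delta_pos":[-0.16,0.9,0],"rot":[0,0,0],"fingers":0},{"delta_pos":[-0.16,0.9,0],"rot":[0,0,0],"fingers":0}])

```text
t: 9.35
tcp_pos: [0.5547, -0.0503, 0.3154]
eef_rot: [0.98, 0.198, 0.0, 0.0]
ft_force: [-0.2, 0.2, -0.8]
opening: 0.004
```

play_rows(moves=[{"delta_pos":[-0.16,0.9,0],"rot":[0,0,0],"fingers":0},{"delta_pos":[-0.16,0.9,0],"rot":[0,0,0],"fingers":0},{"delta_pos":[-0.16,0.9,0],"rot":[0,0,0],"fingers":0},{"delta_pos":[-0.16,0.8,0],"rot":[0,0,0],"fingers":0},{"delta_pos":[0,0,0],"rot":[0,0,0],"fingers":0}])

```text
t: 9.98
tcp_pos: [0.5851, -0.1906, 0.3147]
eef_rot: [0.981, 0.196, -0.0, 0.0]
ft_force: [-0.5, 0.5, -1.0]
opening: -0.002
```

```bash
python3 - <<'E'
from workcell import manip, camera
from h import *
s=manip.state(); print(s["t"],s["tcp_pos"],s["joint_pos"])
c=camera("wrist"); print(proj(c,[.587,-.191,.068]),proj(c,[.587,-.191,.008])); cv2.imwrite("pics/w3.png",c["img"]);pickle.dump(c,open("cam3.pkl","wb"))
E
```

```text
9.975 [ 0.58510867 -0.19062894  0.31474765] [ 0.45220275  0.45128379 -0.34342113  1.50852079  0.15825616  1.20977838
 -1.09093553]
[264.30690909 159.54605248] [264.27716539 152.29457704]
```

View pics/w3.png

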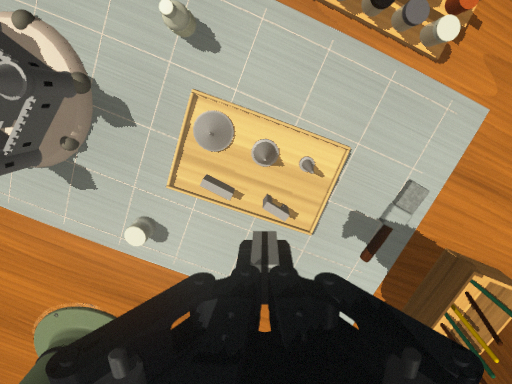

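The wrist view shows the medium cone's base at about (265,153), against a predicted (264.3,152.3). The broad cone is at (213,131) and the slim one at (307,164). I'm over the right roof, so I'll descend 225 mm.

play_rows(moves=[{"delta_pos":[0.04,0,0.7],"rot":[0,0,0],"fingers":0},{"delta_pos":[0,0,0.9],"rot":[0,0,0],"fingers":0},{"delta_pos":[0,0,0.9],"rot":[0,0,0],"fingers":0},{"delta_pos":[0,0,0.9],"rot":[0,0,0],"fingers":0},{"delta_pos":[0,0,0.7],"rot":[0,0,0],"fingers":0}])

```text
t: 10.65
tcp_pos: [0.5866, -0.186, 0.1501]
eef_rot: [0.98, 0.199, -0.0, -0.0]
ft_force: [1.2, 0.0, 0.4]
opening: -0.003
```

play_rows(moves=[{"delta_pos":[0,0,0.5],"rot":[0,0,0],"fingers":0},{"delta_pos":[0,0,0.4],"rot":[0,0,0],"fingers":0},{"delta_pos":[0,0,0.3],"rot":[0,0,0],"fingers":0},{"delta_pos":[0,0,0.2],"rot":[0,0,0],"fingers":0},{"delta_pos":[0,0,0],"rot":[0,0,0],"fingers":0}])

```text
t: 11.28
tcp_pos: [0.5868, -0.1873, 0.0951]
eef_rot: [0.98, 0.198, -0.0, -0.0]
ft_force: [-0.4, 0.3, 0.5]
opening: -0.0
```

```bash
python3 - <<'E'
from workcell import manip, camera
from h import *
s=manip.state(); print(s["t"],s["tcp_pos"],s["ft_force"])
c=camera("side"); cv2.imwrite("pics/s4.png",cv2.resize(c["img"][180:310,200:330],None,fx=4,fy=4,interpolation=cv2.INTER_CUBIC))
cv2.imwrite("pics/w4.png",camera("wrist")["img"])
E
```

```text
11.275 [ 0.58675119 -0.18733077  0.09507265] [-0.42113288  0.31710298  0.489923  ]
```

View pics/s4.png

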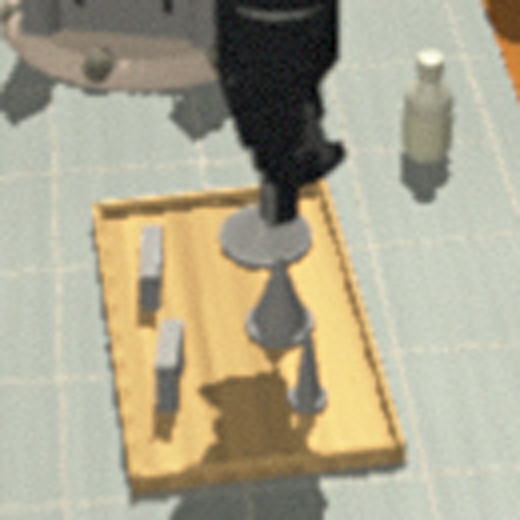

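View pics/w4.png

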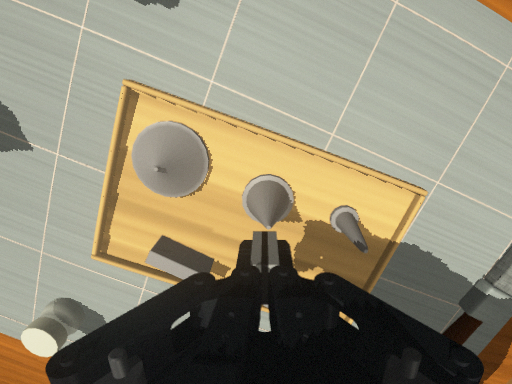

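The fingertips are over the medium cone in both views (side crop: fingertip (278,220) above the tip (280,265)), about 27 mm clear. I'll trim 4 mm sideways and 5 mm down, then dwell.

play_rows(moves=[{"delta_pos":[-0.04,0.09,0.12],"rot":[0,0,0],"fingers":0},{"delta_pos":[0,0,0],"rot":[0,0,0],"fingers":0},{"delta_pos":[0,0,0],"rot":[0,0,0],"fingers":0},{"delta_pos":[0,0,0],"rot":[0,0,0],"fingers":0},{"delta_pos":[0,0,0],"rot":[0,0,0],"fingers":0}])

```text
t: 12.0
tcp_pos: [0.5868, -0.1914, 0.0906]
eef_rot: [0.98, 0.198, 0.0, 0.0]
ft_force: [0.3, 0.6, 0.6]
opening: -0.001
```

play_rows(moves=[{"delta_pos":[0,0,0],"rot":[0,0,0],"fingers":0},{"delta_pos":[0,0,0],"rot":[0,0,0],"fingers":0},{"delta_pos":[0,0,0],"rot":[0,0,0],"fingers":0},{"delta_pos":[0,0,0],"rot":[0,0,0],"fingers":0},{"delta_pos":[0,0,0],"rot":[0,0,0],"fingers":0}])

```text
t: 12.62
tcp_pos: [0.5867, -0.1914, 0.0905]
eef_rot: [0.98, 0.198, -0.0, -0.0]
ft_force: [0.8, 0.1, 0.2]
opening: 0.002
```

play_rows(moves=[{"delta_pos":[0,0,0],"rot":[0,0,0],"fingers":0},{"delta_pos":[0,0,0],"rot":[0,0,0],"fingers":0},{"delta_pos":[0,0,0],"rot":[0,0,0],"fingers":0},{"delta_pos":[0,0,0],"rot":[0,0,0],"fingers":0},{"delta_pos":[0,0,0],"rot":[0,0,0],"fingers":0}])

```text
t: 13.25
tcp_pos: [0.5867, -0.1914, 0.0905]
eef_rot: [0.98, 0.198, -0.0, -0.0]
ft_force: [0.3, 0.4, 0.0]
opening: -0.001
```

play_rows(moves=[{"delta_pos":[0,0,0],"rot":[0,0,0],"fingers":0},{"delta_pos":[0,0,0],"rot":[0,0,0],"fingers":0},{"delta_pos":[0,0,0],"rot":[0,0,0],"fingers":0},{"delta_pos":[0,0,0],"rot":[0,0,0],"fingers":0},{"delta_pos":[0,0,0],"rot":[0,0,0],"fingers":0}])

```text
t: 13.88
tcp_pos: [0.5868, -0.1914, 0.0905]
eef_rot: [0.98, 0.198, 0.0, -0.0]
ft_force: [0.1, -0.4, 0.7]
opening: 0.003
```

```bash
python3 - <<'E'
from workcell import manip, camera, workorder
from h import *
s=manip.state(); print(s["t"],s["tcp_pos"],s["ft_force"])
a=pickle.load(open("cam0.pkl","rb"))["side"]["img"]; b=camera("side")["img"]
cv2.imwrite("pics/s5.png",cv2.resize(np.hstack([a[180:310,200:330],b[180:310,200:330]]),None,fx=3,fy=3))
print(workorder.sign_off())
E
```

```text
13.875 [ 0.58675202 -0.19140415  0.09048325] [ 0.1240423  -0.42302424  0.66605988]
the job is handed in; nothing more can be done
None
```

View pics/s5.png

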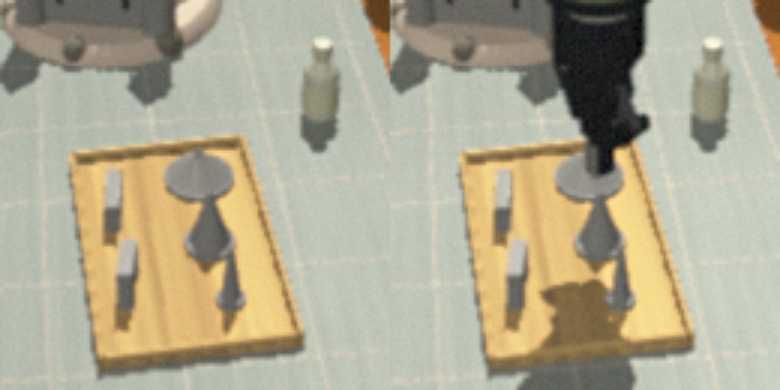

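I pointed at the tower with no roof, then at the matching spare roof, and handed the job in at t = 13.9 s with the arm still pointing at the roof. The sign-off gives no verdict, so these are my own measurements.

- **Tower without a roof:** it stands at about (0.474, 0.308). With the fingers shut I held the fingertips about 20 mm above its stub for about 2.4 s.
- **Matching roof:** it is the middle of the three in the tray, with its tip at about (0.587, -0.191). I crossed over at fingertip height of about 0.31 m and held about 22 mm above the tip for about 2.5 s.
- **Final checks:** the before and after side pictures show the tray contents and the glue bottle in the same places. I did not compare the paint jar, spatula or brush afterwards. The force readings stayed within noise, about 1 N.
- **Disagreement:** the top and side cameras differed by 4–6 mm on the roof tip. I settled it with the cone's base in the top picture, and the wrist camera matched that to about 1 px. The tower estimate matched the square of the other three towers to about 2 mm, and the wrist camera to about 1 px.

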